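# Put the three circuit boards back in their own test trays

### The arm

A 6-joint arm with a two-finger parallel gripper is mounted at the origin on the work surface. World frame = base frame: x ahead of the robot, y to its left, z up, the work surface at z = 0. Lengths are in m, angles in rad, forces in N, time in s.
With the tool pointing down it reaches from about 0.375 to 0.9 m from the base axis. Payload 3.1 kg.
Tool frame: the origin (TCP) lies midway between the tips of the shut fingers; the grasp point (between the pads) lies 19 mm behind it (pinch_z is the distance from the TCP to the grasp point, in m); y points along the fingers, z is the direction in which the jaws open and shut, and the axes are right-handed (so a half turn about y gives the same grasp; the last joint's range is limited). The gripper opens to 87 mm and grips with 3 to 60 N. Pads are 19 mm wide; open, the fingers measure 117 mm over their backs; the gripper's body (75 mm by 190 mm) begins 51 mm behind the grasp point.
Start: joints at [-1.282, 0.527, 1.433, -0, 1.181, -0.178], TCP at [0.282, -0.558, 0.223] pointing down, gripper open.
Joint ranges: [-3.08, 3.08], [-0.75, 2.2], [0.22, 2.44], [-1.43, 4.57], [0, 2.65], [-2.85, 2.85]. Speed limits (rad/s): [2.79, 2.79, 3.14, 3.14, 3.14, 3.14].

### API

Orientations are given as a unit quaternion [x, y, z, w].
In Python, from rig import * gives the robot as it stands.
- The arm moves only by the tool drive_tool, never from a script. Its argument "plan" is a list of rows, each a list of 7 numbers: the shift along the tool's x, y, z in mm, then the turn, a rotation vector about the tool's x, y, z in degrees, then the finger opening in mm, from 0 to 87. A call has 1 to 10 rows; each row is the pose to reach, as a shift and turn from the pose commanded when the call began, along the tool's axes at that moment; what a row does not reach only later rows make up. A row lasts 1/10 s, in which the tool goes at most 50 mm and 8.59 degrees, less where a joint would pass 70% of its speed; a pose out of reach is approached as far as the arm can. A call with a gripper value outside its range is refused whole. The fingers move at their own pace and stop on an object; "newtons" is the grip in N (left out, the last holds). Time passes only in rows, so rows that repeat a pose let the fingers close. It gives the time, the measured TCP pose, the force and the opening at its end, in the units of the state.
- get_obs(): the state, without advancing time (a new reading comes with each control period).
- camera(name): name is "scene" or "top" or "wrist"; returns the picture (384x512x3 uint8, blue, green, red); there is no depth.
- get_calibration(name): a dict with "fx", "fy", "cx", "cy" (pixels), "origin" and "rotation" of the camera in the world; the wrist camera has in their place "tool_from_camera" (4x4, takes a point from camera to tool coordinates, whose origin is the TCP and whose axes are the tool frame's). Camera axes: x right, y down, z forward; pixel columns grow to the right and rows downward; lengths in m; the calibration is good to about 2 mm. A picture is of the moment at which its call begins: read the wrist's pose just before it. get_calibration takes no time and is no camera call.
- hand_in(): hands the job in, once; it reports no verdict.
Trained networks look in the newest picture that a camera, given by its name, has taken for a name from the list of things; names that differ only in an ending like _2 or _b are one class to them, and where a whole thing is asked for, a point or a joint stands for the part that bears it (a point fixed in the world has none). Each returns a list of dicts, best first, with "conf" (0 to 1); they miss things now and then, are a little off and sometimes report something else, mostly with a low value. They report only what shows in the picture. A call takes as long as a camera call. They do not tell look-alikes from the thing itself.
- spot_in(camera, target): "location" ([column, row] in pixels, amid what is visible of it).
- mark_of(camera, target): "location" ([column, row] in pixels: a listed point, or the origin of a listed thing).
The state is a dict: "time": time; "q": joint angles; "joint_velocities": joint speeds; "joint_torque": joint torques, N m; "position": TCP position; "tool_rot": TCP orientation; "ft_force": force on the tool from outside, world axes, zero at the start; "moment": the same for the moment, N m; "grip_width": finger opening in m.
Only numpy, scipy, OpenCV 4.12 (cv2) and the standard library are available. Lean on these libraries where they do the work, as an engineer would, in place of code of your own. Each camera call takes 0.05 s, during which the arm holds its last target. There are 200 camera calls.

### The job

Three circuit boards are lying in each other's test trays: move them so that the board with the finned heat sink lies in the tray with the fan, the transformer board in the tray with the two terminal posts, and the board with the round capacitor in the tray with the white tube resistor, each flat on the tray's floor inside its rim. The plain tray is free for putting a board down on the way and ends empty. Keep the boards upright, do not let them knock against each other, and leave the cup, the metal box and the screwdriver where they are.

Things in the scene. Friction and masses are not known exactly. Their poses are not given: they have to be found in the camera images.
- board_sink_mid (a point): Loose green circuit board 90 x 64 mm (long side along its x), 8 mm high, carrying an aluminium heat sink with six upright fins along x, 56 mm long (x) and 36 mm wide (y). This point is that part's centre, 30 mm above the board's underside; the part reaches 22 mm below it (board's upper face) and 22 mm above it. Grip the part from above across y. About 220 g, z up. Starts in a wrong tray.
- board_trafo_mid (a point): Loose green circuit board 90 x 64 mm (long side along its x), 8 mm high, carrying a transformer: dark steel core 26 (x) x 40 mm (y), grip here, between the coil's ends (50 mm along x, 32 along y). This point is that part's centre, 30 mm above the board's underside; the part reaches 22 mm below it (board's upper face) and 22 mm above it. Grip the part from above across y. About 300 g, z up. Starts in a wrong tray.
- board_cap_mid (a point): Loose green circuit board 90 x 64 mm (long side along its x), 8 mm high, carrying one upright round capacitor can, grey, 36 mm in diameter. This point is that part's centre, 30 mm above the board's underside; the part reaches 22 mm below it (board's upper face) and 22 mm above it. Grip the part from above across y. About 180 g, z up. Starts in a wrong tray.
- tray_fan: Fixed black tray, long side along x: outside 118 x 92 mm, inside 110 x 84 mm; floor 4 mm, rim 14 mm above the bench. On a low ledge beyond its +x end (centre 74 mm from the origin, 30 mm wide along x) stands a square cooling fan, 50 x 50 x 14 mm, leaning towards the tray, its top 59 mm above the bench. Origin: centre of its underside, z up. A board fits along the tray, either way round, with 10 mm play.
- tray_posts: Fixed black tray, long side along x: outside 118 x 92 mm, inside 110 x 84 mm; floor 4 mm, rim 14 mm above the bench. On a low ledge beyond its +x end (centre 74 mm from the origin, 30 mm wide along x) stands a pair of round terminal posts 44 mm apart, their brass heads 40 mm above the bench. Origin: centre of its underside, z up. A board fits along the tray, either way round, with 10 mm play.
- tray_res: Fixed black tray, long side along x: outside 118 x 92 mm, inside 110 x 84 mm; floor 4 mm, rim 14 mm above the bench. On a low ledge beyond its +x end (centre 74 mm from the origin, 30 mm wide along x) stands a white ceramic tube resistor lying along y, 70 mm long, 20 mm thick, its top 37 mm above the bench. Origin: centre of its underside, z up. A board fits along the tray, either way round, with 10 mm play.
- tray_wait: Fixed black tray, long side along x: outside 118 x 92 mm, inside 110 x 84 mm; floor 4 mm, rim 14 mm above the bench. The plain tray, with nothing beside it: it is empty at the start and serves as the free place. Origin: centre of its underside, z up. A board fits along the tray, either way round, with 10 mm play.
- cup: Bystander: loose open steel parts cup, 68 mm across the rim, 50 mm high. Origin at the centre of its underside.
- shield_box: Bystander: loose closed aluminium box, 80 x 56 x 37 mm. Origin at the centre of its underside.
- driver: Bystander: loose screwdriver with a black handle, 170 mm long, lying on the bench along its own x. Origin on its underside.
Mind the look-alikes: they are no part of the job. What is shaped like the part that bears board_sink_mid but blue or yellow is not meant.

How it is judged:
At the end, for the whole second after the job is handed in: Heat-sink board in the fan tray, transformer board in the post tray, capacitor board in the resistor tray: each at rest, level to 0.06 rad, on the tray floor (to about 3.5 mm) and within 13 mm of the tray's centre along each tray axis (true of any board flat inside the rim) (x of board_sink_mid in the frame of tray_fan between -0.013 and 0.013 m and y of board_sink_mid in the frame of tray_fan between -0.013 and 0.013 m and z of board_sink_mid in the frame of tray_fan between 0.0305 and 0.0375 m and angle between each of board_sink_mid, board_trafo_mid, board_cap_mid's own z axis and vertical below 0.06 rad and linear speed of each of board_sink, board_trafo, board_cap below 0.01 m/s and x of board_trafo_mid in the frame of tray_posts between -0.013 and 0.013 m and y of board_trafo_mid in the frame of tray_posts between -0.013 and 0.013 m and z of board_trafo_mid in the frame of tray_posts between 0.0305 and 0.0375 m and x of board_cap_mid in the frame of tray_res between -0.013 and 0.013 m and y of board_cap_mid in the frame of tray_res between -0.013 and 0.013 m and z of board_cap_mid in the frame of tray_res between 0.0305 and 0.0375 m); the robot touches nothing.
It fails at once if two boards strike each other (contact force between board_sink and board_trafo above 2 N or contact force between any of board_sink, board_trafo and board_cap above 2 N).
It fails at once if a board is tipped by more than about 40 degrees (angle between any of board_sink_mid, board_trafo_mid, board_cap_mid's own z axis and vertical above 0.7 rad).
It fails at once if the cup, the metal box or the screwdriver is shifted by more than 20 mm (distance of any of cup, shield_box, driver from where it was at the start of the episode above 0.02 m).
It also fails if it takes over 128 s, if anything falls off the work surface, if the arm or the gripper's body presses on something with over 40 N, if the wrist force passes 120 N, or if a joint passes its speed limit or range.

## Working session

There is one attempt and no reset: what is moved stays moved. The work goes in short steps, Python scripts to look and compute and a tool call to move; the robot and the scene stay as the last step left them, time stands still between calls to the robot, and variables do not carry over. Pictures are saved under pics/ and viewed, about 12 in all and at most 16, crops included, and the job is handed in when it is done.

Besides the shell and the picture viewer there is one more tool, called after ">>>" in YAML: its name, and indented under it one key for each argument. drive_tool: Moves the arm, as the interface text tells. Its arguments: {"type":"object","properties":{"plan":{"type":"array","items":{"type":"array","items":{"type":"number"}}},"newtons":{"type":"number"}},"required":["plan"]}

```bash
mkdir -p pics
python3 - <<'E'
from rig import *
import cv2,numpy as np
o=get_obs();print(o['time'],o['position'],o['tool_rot'],o['grip_width'])
for c in ['top','scene']:
    im=camera(c);cv2.imwrite(f'pics/{c}0.png',cv2.resize(im,(768,576)))
    k=get_calibration(c);print(c,k)
    for t in ['board_sink_mid','board_trafo_mid','board_cap_mid','tray_fan','tray_posts','tray_res','tray_wait','cup','shield_box','driver']:
        print(t,[(np.round(d['location']).tolist(),round(d['conf'],2)) for d in mark_of(c,t)][:4])
print(get_calibration('wrist'))
E
```

```text
0.0 [ 0.28163995 -0.55713651  0.22157099] [-0.16395414  0.68860465 -0.68709506  0.16383852] 0.08683594672625503
top {'fx': 478.9112266127717, 'fy': 478.9112266127717, 'cx': 255.6893940446444, 'cy': 191.8125155592644, 'origin': array([ 0.39953291, -0.01186823,  1.30234012]), 'rotation': array([ 0.71203124, -0.70190501,  0.01514969, -0.0105528 ])}
board_sink_mid [([326.0, 230.0], 0.78), ([148.0, 279.0], 0.73), ([218.0, 187.0], 0.67)]
board_trafo_mid [([278.0, 144.0], 0.96)]
board_cap_mid [([345.0, 177.0], 0.87)]
tray_fan [([346.0, 180.0], 0.93)]
tray_posts [([219.0, 190.0], 0.68)]
tray_res [([284.0, 149.0], 0.93)]
tray_wait [([151.0, 136.0], 0.9)]
cup [([278.0, 209.0], 0.83)]
shield_box [([216.0, 105.0], 0.79)]
driver [([354.0, 111.0], 0.63)]
scene {'fx': 454.9630313885925, 'fy': 454.9630313885925, 'cx': 255.2235837454731, 'cy': 194.22897213414296, 'origin': array([0.95396813, 0.5769074 , 0.76986129]), 'rotation': array([ 0.30883259,  0.86349811, -0.3761115 , -0.13241443])}
board_sink_mid [([424.0, 221.0], 0.95), ([288.0, 220.0], 0.89), ([246.0, 145.0], 0.65)]
board_trafo_mid [([204.0, 207.0], 0.96)]
board_cap_mid [([191.0, 155.0], 0.56)]
tray_fan [([194.0, 164.0], 0.85), ([191.0, 157.0], 0.2)]
tray_posts [([289.0, 231.0], 0.69)]
tray_res [([205.0, 212.0], 0.71)]
tray_wait [([304.0, 325.0], 0.97)]
cup [([264.0, 188.0], 0.97)]
shield_box [([210.0, 288.0], 0.88)]
driver [([119.0, 190.0], 0.88)]
{'fx': 288.52334276437483, 'fy': 288.52334276437483, 'cx': 256.5295998312607, 'cy': 190.90493984195444, 'tool_from_camera': array([[-3.17334965e-04,  9.64848259e-01,  2.62807414e-01,
        -7.27927617e-02],
       [ 4.37916902e-04, -2.62807268e-01,  9.64848251e-01,
        -1.62909899e-01],
       [ 9.99999854e-01,  4.21267895e-04, -3.39125425e-04,
         1.02797460e-03],
       [ 0.00000000e+00,  0.00000000e+00,  0.00000000e+00,
         1.00000000e+00]])}
```

View pics/top0.png

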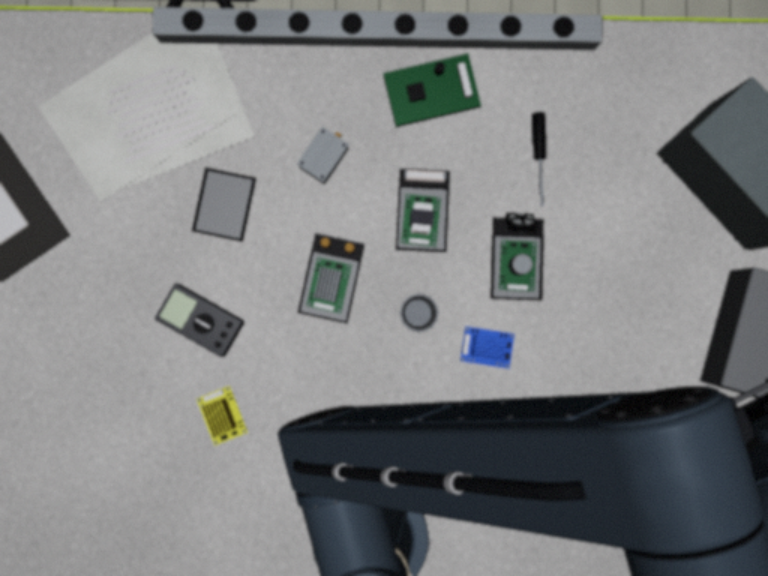

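View pics/scene0.png

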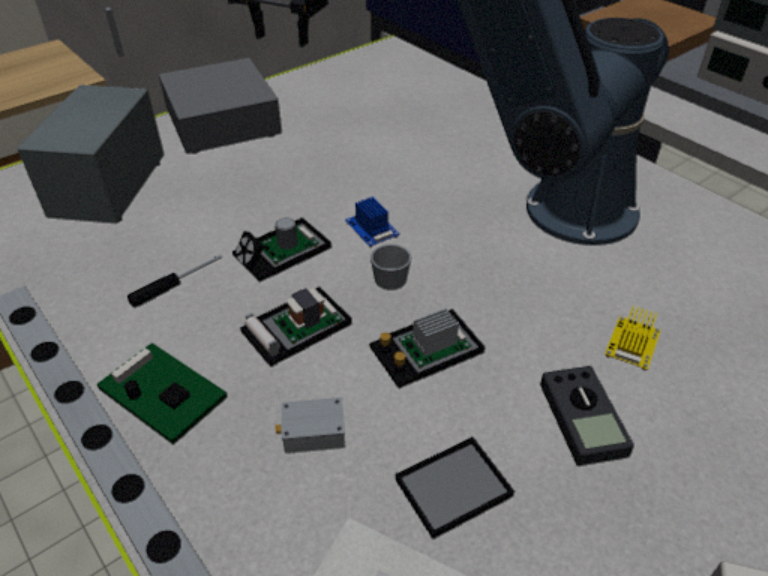

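The sink board lies in the posts tray (top 218,190), the transformer in the resistor tray (282,147), the capacitor in the fan tray (345,178), and the plain tray at (150,136) is empty. The blue and yellow look-alikes are not to be touched. The order will be sink→wait, trafo→posts, cap→res, sink→fan.

```bash
cat > h.py <<'E'
from rig import *
import cv2,numpy as np
from scipy.spatial.transform import Rotation as R
def cam(c,o=None):
    k=get_calibration(c)
    if c=='wrist':
        T=np.eye(4);T[:3,:3]=R.from_quat(o['tool_rot']).as_matrix();T[:3,3]=o['position']
        M=T@k['tool_from_camera'];return k,M[:3,3],M[:3,:3]
    return k,np.array(k['origin']),R.from_quat(k['rotation']).as_matrix()
def ray(c,p,z,o=None):
    k,t,r=cam(c,o);d=r@np.array([(p[0]-k['cx'])/k['fx'],(p[1]-k['cy'])/k['fy'],1])
    return t+d*(z-t[2])/d[2]
def rect(c,im,p,z,o=None,thr=70,rad=60):
    "dark tray blob near pixel p -> corners in world"
    g=cv2.cvtColor(im,cv2.COLOR_BGR2GRAY);m=(g<thr).astype(np.uint8)
    w=np.zeros_like(m);cv2.circle(w,tuple(int(v) for v in p),rad,1,-1);m&=w
    m=cv2.morphologyEx(m,cv2.MORPH_CLOSE,np.ones((3,3)))
    n,l,s,_=cv2.connectedComponentsWithStats(m);i=1+np.argmax(s[1:,4])
    pts=np.argwhere(l==i)[:,::-1]
    P=np.array([ray(c,q,z,o)[:2] for q in pts],np.float32)
    return cv2.minAreaRect(P)
def go(x,y,z,yaw,o):
    """shift (mm) and turn about tool y (deg) to TCP x,y,z with jaws (tool z) along yaw+90 (mod 180)"""
    r=R.from_quat(o['tool_rot']);s=r.inv().apply(np.array([x,y,z])-o['position'])*1000
    zt=r.as_matrix()[:,2];cur=np.degrees(np.arctan2(zt[1],zt[0]))
    d=(yaw+90-cur+90)%180-90   # world ccw
    return np.round(s,1),'turn about tool y',round(-d,1),'jaw yaw now',round(cur,1)
E
python3 - <<'E'
from h import *
im=camera('top')
for n,p,s in [('posts',(219,190),(289,231)),('res',(284,149),(205,212)),('fan',(346,180),(194,164)),('wait',(151,136),(304,325))]:
    print(n,ray('top',p,0)[:2].round(4),ray('scene',s,0)[:2].round(4),rect('top',im,p,.012,rad=45))
for n,p,s in [('sink',(218,187),(288,220)),('trafo',(278,144),(204,207)),('cap',(345,177),(191,155))]:
    print(n,ray('top',p,.034)[:2].round(4),ray('scene',s,.034)[:2].round(4))
for n,p in [('cup',(278,209)),('box',(216,105)),('driver',(354,111))]: print(n,ray('top',p,0)[:2].round(3))
print(R.from_quat(get_obs()['tool_rot']).as_matrix().round(3))
E
```

```text
posts [0.4504 0.0799] [0.452  0.0803] ((0.5175323486328125, 0.06455971300601959), (0.08795695751905441, 0.032744087278842926), 79.86588287353516)
res [ 0.5651 -0.0957] [ 0.5652 -0.092 ] ((0.6437942385673523, -0.08992069959640503), (0.0859978199005127, 0.030141910538077354), 87.05259704589844)
fan [ 0.4827 -0.2658] [ 0.4849 -0.2598] ((0.5066913366317749, -0.25921741127967834), (0.15159641206264496, 0.08938460797071457), 0.35565268993377686)
wait [0.5952 0.2678] [0.5923 0.2762] ((0.602412760257721, 0.3123655617237091), (0.013237975537776947, 0.11393028497695923), 74.70384979248047)
sink [0.457  0.0803] [0.4535 0.0763]
trafo [ 0.5739 -0.0773] [ 0.5749 -0.0773]
cap [ 0.4885 -0.2565] [ 0.491 -0.259]
cup [ 0.401 -0.081]
box [0.683 0.092]
driver [ 0.673 -0.286]
[[-0.893  0.     0.451]
 [-0.451  0.    -0.893]
 [-0.    -1.    -0.   ]]
```

Run:
```python
from h import *
o=get_obs();print(go(.454,.079,.16,-11,o))
```

```text
(array([-440.8,   62.6, -490.8]), 'turn about tool y', np.float64(37.8), 'jaw yaw now', np.float64(-63.2))
```

>>> drive_tool:
  plan:
    - [-441,20,-491,0,38,0,70]
    - [-441,20,-491,0,38,0,70]
    - [-441,20,-491,0,38,0,70]
    - [-441,20,-491,0,38,0,70]
    - [-441,20,-491,0,38,0,70]
    - [-441,20,-491,0,38,0,70]
    - [-441,20,-491,0,38,0,70]
    - [-441,20,-491,0,38,0,70]
    - [-441,20,-491,0,38,0,70]
    - [-441,20,-491,0,38,0,70]
  newtons: 25

```text
time: 2.15
position: [0.4127, -0.0736, 0.2077]
tool_rot: [-0.07, -0.704, 0.704, 0.069]
ft_force: [0.7, 0.1, -0.6]
grip_width: 0.0696
```

Run:
```python
from h import *
o=get_obs();print(o['time'],o['position'],go(.454,.079,.16,-11,o))
```

```text
2.15 [ 0.41272077 -0.073617    0.20773362] (array([ -10.7,   47.7, -157.7]), 'turn about tool y', np.float64(-0.2), 'jaw yaw now', np.float64(-101.2))
```

>>> drive_tool:
  plan:
    - [-11,48,-158,0,0,0,70]
    - [-11,48,-158,0,0,0,70]
    - [-11,48,-158,0,0,0,70]
    - [-11,48,-158,0,0,0,70]
    - [-11,48,-158,0,0,0,70]

```text
time: 2.65
position: [0.4537, 0.0797, 0.1588]
tool_rot: [0.067, 0.704, -0.704, -0.068]
ft_force: [-0.6, -0.1, 0.9]
grip_width: 0.0703
```

```bash
cat > look.py <<'E'
from h import *
import sys
# usage: look.py name save [targets...]
o=get_obs();im=camera('wrist');cv2.imwrite(f'pics/{sys.argv[1]}.png',im)
print(o['time'],o['position'].round(4))
for t in sys.argv[2:]:
    z=.034 if t.endswith('mid') else 0
    for d in mark_of('wrist',t)[:2]: print(t,np.round(d['location'],1),round(d['conf'],2),ray('wrist',d['location'],z,o)[:2].round(4))
E
python3 look.py w1 board_sink_mid tray_posts
```

```text
2.65 [0.4537 0.0797 0.1588]
board_sink_mid [256.9 183.9] 0.89 [0.4557 0.0788]
```

View pics/w1.png

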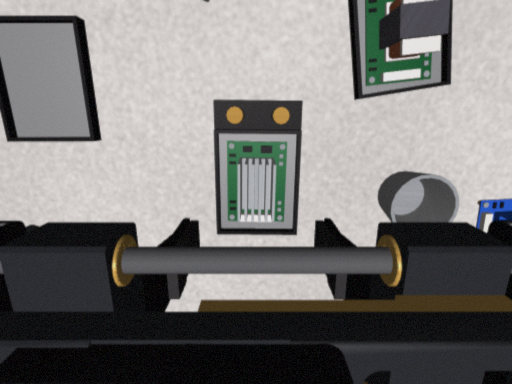

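The heat-sink board is squarely in line with the jaws at (257,184). The posts tray runs from row 235 to 130 with its posts at row 115, and the plain tray is at upper left.

Run:
```python
from h import *
o=get_obs()
f=lambda n,P:print(n,[ray('wrist',p,.014,o)[:2].round(4).tolist() for p in P])
f('posts BL BR, FR FL(ledge)',[(217,235),(298,235),(302,130),(215,130)])
f('wait',[(8,140),(99,138),(80,17)])
f('res B',[(357,97),(450,83)])
print(go(.455,.0795,.022,-11,o))
```

```text
posts BL BR, FR FL(ledge) [[0.4001, 0.134], [0.382, 0.0421], [0.4988, 0.0192], [0.5165, 0.1087]]
wait [[0.5489, 0.326], [0.5322, 0.2308], [0.6441, 0.2105]]
res B [[0.5205, -0.0407], [0.5157, -0.1339]]
(array([ -0.6, 137.7,  -2.9]), 'turn about tool y', np.float64(-0.2), 'jaw yaw now', np.float64(-101.2))
```

>>> drive_tool:
  plan:
    - [-1,40,0,0,0,0,70]
    - [-1,80,0,0,0,0,70]
    - [-1,80,0,0,0,0,70]

```text
time: 3.1
position: [0.4514, 0.076, 0.076]
tool_rot: [-0.066, -0.703, 0.704, 0.074]
ft_force: [-1.7, -0.5, 0.2]
grip_width: 0.0702
```

Run:
```python
from h import *
o=get_obs();print(o['position'],R.from_quat(o['tool_rot']).as_matrix().round(3));print(go(.4555,.079,.022,-11,o))
```

```text
[0.45141385 0.07595361 0.07598861] [[-0.98  -0.01  -0.197]
 [ 0.197  0.001 -0.98 ]
 [ 0.01  -1.     0.001]]
(array([-4. , 53.9, -3.9]), 'turn about tool y', np.float64(-0.4), 'jaw yaw now', np.float64(-101.4))
```

>>> drive_tool:
  plan:
    - [-4,20,-3,0,0,0,70]
    - [-4,20,-3,0,0,0,70]
    - [-4,20,-3,0,0,0,70]

```text
time: 3.4
position: [0.4598, 0.0788, 0.0609]
tool_rot: [-0.07, -0.704, 0.704, 0.069]
ft_force: [1.0, 1.0, 1.2]
grip_width: 0.0696
```

Run:
```python
from h import *
for i in range(2):
  o=get_obs();print(o['position'],R.from_quat(o['tool_rot']).as_matrix().round(3));print(go(.4555,.079,.022,-11,o));camera('top')
```

```text
[0.45983994 0.0787525  0.06091439] [[-0.981  0.002 -0.195]
 [ 0.195 -0.    -0.981]
 [-0.002 -1.    -0.   ]]
(array([ 4.4, 38.9,  0.6]), 'turn about tool y', np.float64(-0.3), 'jaw yaw now', np.float64(-101.3))
[0.45998459 0.07888915 0.06113524] [[-0.981  0.002 -0.195]
 [ 0.195 -0.    -0.981]
 [-0.002 -1.    -0.   ]]
(array([ 4.5, 39.1,  0.8]), 'turn about tool y', np.float64(-0.2), 'jaw yaw now', np.float64(-101.2))
```

>>> drive_tool:
  plan:
    - [4,20,0,0,0,0,70]
    - [4,38,0,0,0,0,70]
    - [4,38,0,0,0,0,70]
    - [4,38,0,0,0,0,20]
    - [4,38,0,0,0,0,20]
    - [4,38,0,0,0,0,20]
    - [4,38,0,0,0,0,20]
    - [4,38,0,0,0,0,20]
    - [4,38,0,0,0,0,20]
    - [4,38,0,0,0,0,20]

```text
time: 4.5
position: [0.4555, 0.0802, 0.0217]
tool_rot: [0.069, 0.704, -0.704, -0.069]
ft_force: [0.1, 0.1, 4.7]
grip_width: 0.0365
```

>>> drive_tool:
  plan:
    - [0,-30,0,0,0,0,20]
    - [0,-70,0,0,0,0,20]
    - [0,-110,0,0,0,0,20]
    - [0,-110,0,0,0,0,20]
    - [0,-110,0,0,0,0,20]

```text
time: 5.0
position: [0.4553, 0.0803, 0.1317]
tool_rot: [0.069, 0.704, -0.704, -0.068]
ft_force: [-0.2, -0.1, -2.3]
grip_width: 0.0358
```

Run:
```python
from h import *
o=get_obs();print(o['position'],o['grip_width'],o['ft_force'],go(.5965,.268,.13,-10.2,o))
```

```text
[0.455316   0.08027633 0.13172778] 0.03580304672854697 [-0.20169775 -0.09955821 -2.34496606] (array([-102.1,    1.9, -211.5]), 'turn about tool y', np.float64(-1.0), 'jaw yaw now', np.float64(-101.2))
```

>>> drive_tool:
  plan:
    - [-20,0,-42,0,-1,0,20]
    - [-40,0,-84,0,-1,0,20]
    - [-60,0,-126,0,-1,0,20]
    - [-80,0,-168,0,-1,0,20]
    - [-102,0,-211,0,-1,0,20]
    - [-102,0,-211,0,-1,0,20]
    - [-102,0,-211,0,-1,0,20]

```text
time: 5.7
position: [0.5945, 0.2677, 0.1279]
tool_rot: [-0.06, -0.704, 0.705, 0.064]
ft_force: [-0.5, -0.4, -2.3]
grip_width: 0.0359
```

```bash
python3 look.py w2 board_sink_mid tray_wait;python3 - <<'E'
from h import *
o=get_obs();print(o['position'],o['grip_width'],go(.5965,.268,.023,-10.2,o))
E
```

```text
5.7 [0.5945 0.2677 0.1279]
board_sink_mid [258.1 247.9] 0.72 [0.5399 0.2754]
board_sink_mid [419.5  62.3] 0.65 [0.6815 0.1158]
[0.59416535 0.26604158 0.12949574] 0.035852009012671826 (array([ -2.4, 106.5,  -2.6]), 'turn about tool y', np.float64(-0.0), 'jaw yaw now', np.float64(-100.2))
```

View pics/w2.png

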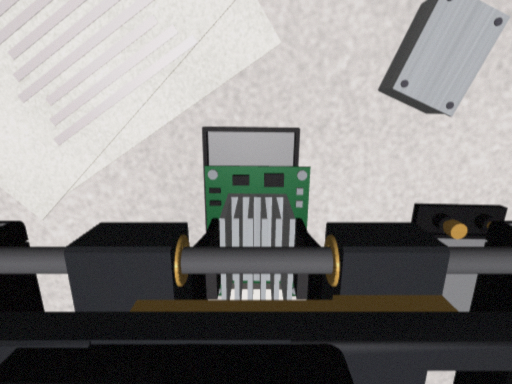

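The board hangs straight in the jaws with its front edge at row 166. Beyond it, the front edge of the plain tray is at row 128, columns 202–299.

Run:
```python
from h import *
o=get_obs()
a,b=[ray('wrist',p,.014,o) for p in [(202,128),(299,127)]]
c,d=[ray('wrist',p,o['position'][2]-.010,o) for p in [(204,166),(309,166)]]
u=np.array([np.cos(np.radians(-10.2)),np.sin(np.radians(-10.2))])
print(a,b,np.hypot(*(a-b)[:2]),(a+b)[:2]/2-.059*u)
print(c,d,np.hypot(*(c-d)[:2]),(c+d)[:2]/2-.045*u,o['position'])
```

```text
[0.66062944 0.30588829 0.014     ] [0.64529635 0.21573473 0.014     ] 0.09144817044841587 [0.59489535 0.27125951]
[0.64084329 0.28975442 0.11949574] [0.62952307 0.22711271 0.11949574] 0.0636563515714769 [0.59089437 0.26640238] [0.59416535 0.26604158 0.12949574]
```

>>> drive_tool:
  plan:
    - [-4,40,-5,0,0,0,20]
    - [-4,75,-5,0,0,0,20]
    - [-4,90,-5,0,0,0,20]
    - [-4,100,-5,0,0,0,20]
    - [-4,107,-5,0,0,0,20]
    - [-4,107,-5,0,0,0,20]
    - [-4,107,-5,0,0,0,20]

```text
time: 6.55
position: [0.6021, 0.2718, 0.0257]
tool_rot: [0.064, 0.705, -0.704, -0.062]
ft_force: [-0.1, 0.6, -2.1]
grip_width: 0.036
```

>>> drive_tool:
  plan:
    - [0,1,0,0,0,0,20]
    - [0,3,0,0,0,0,20]
    - [0,3,0,0,0,0,20]
    - [0,3,0,0,0,0,20]

```text
time: 6.95
position: [0.6014, 0.2718, 0.0218]
tool_rot: [0.063, 0.704, -0.704, -0.063]
ft_force: [0.5, 0.5, -0.6]
grip_width: 0.0359
```

>>> drive_tool:
  plan:
    - [0,0,0,0,0,0,65]
    - [0,0,0,0,0,0,65]
    - [0,0,0,0,0,0,65]
    - [0,0,0,0,0,0,65]
    - [0,-50,0,0,0,0,70]
    - [0,-100,0,0,0,0,70]
    - [0,-140,0,0,0,0,70]
    - [0,-140,0,0,0,0,70]
    - [0,-140,0,0,0,0,70]

```text
time: 7.85
position: [0.6016, 0.2718, 0.1628]
tool_rot: [0.064, 0.705, -0.704, -0.062]
ft_force: [-0.1, -0.8, -0.2]
grip_width: 0.07
```

```bash
python3 look.py w3 board_sink_mid tray_wait;python3 - <<'E'
from h import *
o=get_obs();print(o['position'],o['grip_width'],go(.575,-.084,.16,-2.9,o))
E
```

```text
7.85 [0.6016 0.2718 0.1628]
board_sink_mid [256.4 187.8] 0.81 [0.599  0.2724]
[0.59964026 0.27120698 0.15940152] 0.07015043625642722 (array([-3.86e+01, -1.00e-01,  3.54e+02]), 'turn about tool y', np.float64(-7.3), 'jaw yaw now', np.float64(-100.2))
```

View pics/w3.png

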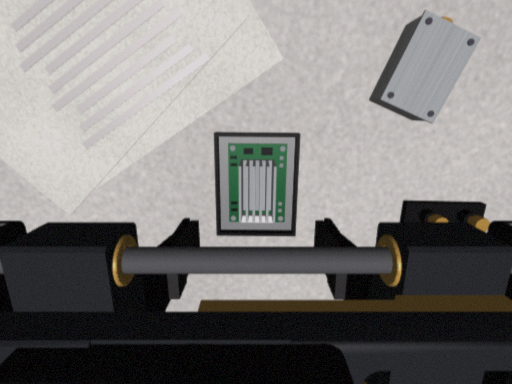

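The sink board lies centred in the plain tray at (257,184). Next is the transformer.

>>> drive_tool:
  plan:
    - [-39,0,354,0,-7.3,0,70]
    - [-39,0,354,0,-7.3,0,70]
    - [-39,0,354,0,-7.3,0,70]
    - [-39,0,354,0,-7.3,0,70]
    - [-39,0,354,0,-7.3,0,70]
    - [-39,0,354,0,-7.3,0,70]
    - [-39,0,354,0,-7.3,0,70]
    - [-39,0,354,0,-7.3,0,70]
    - [-39,0,354,0,-7.3,0,70]
    - [-39,0,354,0,-7.3,0,70]

```text
time: 9.0
position: [0.576, -0.0825, 0.1602]
tool_rot: [0.017, 0.707, -0.706, -0.019]
ft_force: [-0.4, 0.6, -0.5]
grip_width: 0.07
```

```bash
python3 look.py w4 board_trafo_mid tray_res
```

```text
9.0 [ 0.576  -0.0825  0.1602]
board_trafo_mid [256.4 192.1] 0.92 [ 0.5687 -0.0821]
```

View pics/w4.png

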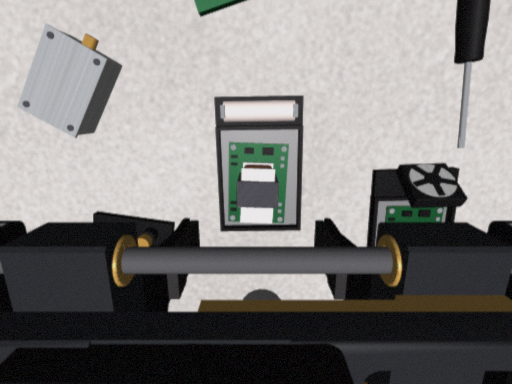

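Run:
```python
from h import *
o=get_obs()
f=lambda n,P,z:print(n,(Q:=np.array([ray('wrist',p,z,o)[:2] for p in P])).round(4).tolist(),Q.mean(0).round(4))
f('tray',[(221,231),(301,229),(302,127),(217,127)],.014)
f('board',[(228,223),(286,221),(288,143),(230,142)],.012)
f('coretop',[(237,207),(278,208),(278,178),(238,178)],.05)
print(o['position'],go(.570,-.082,.022,-3.5,o))
```

```text
tray [[0.519, -0.038], [0.5171, -0.1305], [0.6323, -0.1324], [0.6366, -0.0433]] [ 0.5762 -0.0861]
board [[0.5277, -0.0466], [0.527, -0.1136], [0.6161, -0.1176], [0.6202, -0.0556]] [ 0.5728 -0.0834]
coretop [[0.5592, -0.0616], [0.5562, -0.1025], [0.587, -0.1034], [0.5888, -0.0645]] [ 0.5728 -0.083 ]
[ 0.57659784 -0.0817561   0.1609677 ] (array([  6.4, 139. ,   0.6]), 'turn about tool y', np.float64(0.7), 'jaw yaw now', np.float64(-92.8))
```

>>> drive_tool:
  plan:
    - [4,45,1,0,0,0,70]
    - [4,90,1,0,0,0,70]
    - [4,120,1,0,0,0,70]
    - [4,139,1,0,0,0,70]
    - [4,139,1,0,0,0,70]
    - [4,139,1,0,0,0,70]

```text
time: 9.75
position: [0.5731, -0.0835, 0.0225]
tool_rot: [0.017, 0.707, -0.707, -0.017]
ft_force: [0.3, 0.9, -0.4]
grip_width: 0.0697
```

>>> drive_tool:
  plan:
    - [0,0,0,0,0,0,25]
    - [0,0,0,0,0,0,25]
    - [0,0,0,0,0,0,25]
    - [0,0,0,0,0,0,25]
    - [0,0,0,0,0,0,25]
    - [0,0,0,0,0,0,25]
  newtons: 30

```text
time: 10.35
position: [0.573, -0.0844, 0.023]
tool_rot: [0.018, 0.707, -0.707, -0.018]
ft_force: [-1.1, 1.3, 5.6]
grip_width: 0.0398
```

>>> drive_tool:
  plan:
    - [0,-30,0,0,0,0,25]
    - [0,-70,0,0,0,0,25]
    - [0,-110,0,0,0,0,25]
    - [0,-110,0,0,0,0,25]
    - [0,-110,0,0,0,0,25]

```text
time: 10.85
position: [0.5727, -0.0846, 0.1327]
tool_rot: [-0.018, -0.707, 0.707, 0.018]
ft_force: [0.7, 0.6, -2.7]
grip_width: 0.0396
```

Run:
```python
from h import *
o=get_obs();print(o['position'],o['grip_width'],o['ft_force'],go(.451,.078,.13,-11.1,o))
```

```text
[ 0.5726945  -0.08456734  0.13267932] 0.03957726617829995 [ 0.72573906  0.59829757 -2.70307689] (array([ 129.7,    2.5, -156.2]), 'turn about tool y', np.float64(8.2), 'jaw yaw now', np.float64(-92.9))
```

>>> drive_tool:
  plan:
    - [26,0,-31,0,1.6,0,25]
    - [52,0,-62,0,3.2,0,25]
    - [78,0,-94,0,4.8,0,25]
    - [104,0,-125,0,6.4,0,25]
    - [130,0,-156,0,8.2,0,25]
    - [130,0,-156,0,8.2,0,25]
    - [130,0,-156,0,8.2,0,25]
    - [130,0,-156,0,8.2,0,25]

```text
time: 11.65
position: [0.4513, 0.0774, 0.1315]
tool_rot: [-0.068, -0.704, 0.704, 0.069]
ft_force: [-0.3, 0.2, -2.7]
grip_width: 0.04
```

```bash
python3 look.py w5 board_trafo_mid;python3 - <<'E'
from h import *
o=get_obs();print(o['position'],o['grip_width'],go(.451,.078,.13,-11.1,o))
E
```

```text
11.65 [0.4513 0.0774 0.1315]
board_trafo_mid [254.9 250.4] 0.81 [0.3937 0.0902]
[0.4517466  0.07705099 0.13189317] 0.03968240081697102 (array([ 0.9,  1.9, -0.8]), 'turn about tool y', np.float64(-0.1), 'jaw yaw now', np.float64(-101.2))
```

View pics/w5.png

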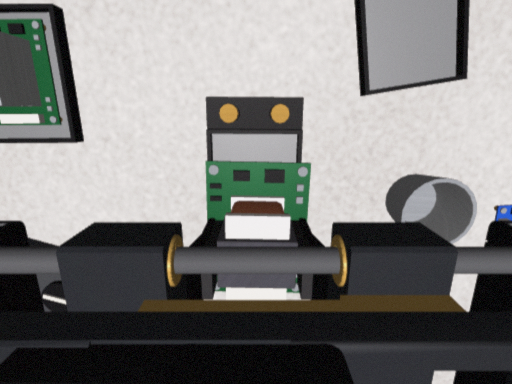

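The transformer board hangs straight, with its front edge at row 162, columns 207–310. The empty posts tray is behind it, its front inner edge at row 130, columns 207–302.

```bash
cat > fit.py <<'E'
from h import *
def fit(tl,tr,bl,br,yaw,dz=.010):
    "tray front-edge corners (outer, z 14 mm), hanging board's front corners -> shift"
    o=get_obs()
    a,b=[ray('wrist',p,.014,o) for p in (tl,tr)];c,d=[ray('wrist',p,o['position'][2]-dz,o) for p in (bl,br)]
    u=np.array([np.cos(np.radians(yaw)),np.sin(np.radians(yaw))])
    t=(a+b)[:2]/2-.059*u;p=(c+d)[:2]/2-.045*u
    ang=lambda v:np.degrees(np.arctan2(v[1],v[0]))-90
    print('widths',np.hypot(*(a-b)[:2]),np.hypot(*(c-d)[:2]),'yaws',ang(a-b),ang(c-d))
    print('tray',t,'board',p,'tcp',o['position']);q=o['position'][:2]+t-p
    print(go(*q,.0225,yaw,o))
E
python3 -c "
from fit import *
fit((206,130),(302,130),(207,162),(310,163),-11.1)"
```

```text
widths 0.09157289713730726 0.0623128225936379 yaws -11.146834152004288 -11.70552836621546
tray [0.4500792  0.07966884] board [0.45037371 0.07588506] tcp [0.4517466  0.07705099 0.13189317]
(array([  1. , 109.4,  -3.7]), 'turn about tool y', np.float64(-0.1), 'jaw yaw now', np.float64(-101.2))
```

>>> drive_tool:
  plan:
    - [1,40,-4,0,0,0,25]
    - [1,75,-4,0,0,0,25]
    - [1,95,-4,0,0,0,25]
    - [1,103,-4,0,0,0,25]
    - [1,109,-4,0,0,0,25]
    - [1,109,-4,0,0,0,25]
    - [1,109,-4,0,0,0,25]
    - [1,109,-4,0,0,0,25]

```text
time: 12.55
position: [0.4514, 0.0819, 0.0241]
tool_rot: [0.069, 0.704, -0.704, -0.068]
ft_force: [-0.2, 0.3, -2.8]
grip_width: 0.0396
```

>>> drive_tool:
  plan:
    - [0,1,0,0,0,0,25]
    - [0,2,0,0,0,0,25]
    - [0,2,0,0,0,0,25]
    - [0,2,0,0,0,0,25]

```text
time: 12.95
position: [0.4512, 0.082, 0.0226]
tool_rot: [0.069, 0.704, -0.704, -0.068]
ft_force: [-1.2, -0.1, 8.3]
grip_width: 0.0399
```

Contact with the floor. Release and rise.

>>> drive_tool:
  plan:
    - [0,0,0,0,0,0,68]
    - [0,0,0,0,0,0,68]
    - [0,0,0,0,0,0,68]
    - [0,0,0,0,0,0,68]
    - [0,-50,0,0,0,0,70]
    - [0,-100,0,0,0,0,70]
    - [0,-140,0,0,0,0,70]
    - [0,-140,0,0,0,0,70]
    - [0,-140,0,0,0,0,70]

```text
time: 13.85
position: [0.4509, 0.082, 0.162]
tool_rot: [0.069, 0.704, -0.704, -0.068]
ft_force: [-0.6, 1.0, 1.5]
grip_width: 0.07
```

```bash
python3 look.py w6 board_trafo_mid tray_posts;python3 - <<'E'
from h import *
o=get_obs();print(o['position'],o['grip_width'],go(.489,-.258,.16,0.4,o))
E
```

```text
13.85 [0.4509 0.082  0.162 ]
board_trafo_mid [256.5 187.9] 0.67 [0.4483 0.0825]
[0.44929226 0.08206046 0.15999599] 0.07012001142594618 (array([-1.045e+02, -2.000e-01,  3.260e+02]), 'turn about tool y', np.float64(-11.5), 'jaw yaw now', np.float64(-101.1))
```

>>> drive_tool:
  plan:
    - [-105,0,326,0,-11.5,0,70]
    - [-105,0,326,0,-11.5,0,70]
    - [-105,0,326,0,-11.5,0,70]
    - [-105,0,326,0,-11.5,0,70]
    - [-105,0,326,0,-11.5,0,70]
    - [-105,0,326,0,-11.5,0,70]
    - [-105,0,326,0,-11.5,0,70]
    - [-105,0,326,0,-11.5,0,70]
    - [-105,0,326,0,-11.5,0,70]
    - [-105,0,326,0,-11.5,0,70]

```text
time: 15.0
position: [0.4896, -0.2563, 0.1598]
tool_rot: [-0.004, 0.708, -0.706, 0.001]
ft_force: [-0.3, 1.2, -0.7]
grip_width: 0.0697
```

```bash
python3 look.py w7 board_cap_mid tray_fan;python3 - <<'E'
from h import *
o=get_obs();print(o['position'],o['grip_width'],go(.489,-.258,.022,0.4,o))
E
```

```text
15.0 [ 0.4896 -0.2563  0.1598]
board_cap_mid [260.8 183.2] 0.69 [ 0.4919 -0.2607]
[ 0.49051567 -0.25615823  0.16091795] 0.07003157578230677 (array([  1.3, 138.9,   2. ]), 'turn about tool y', np.float64(0.1), 'jaw yaw now', np.float64(-89.5))
```

View pics/w7.png

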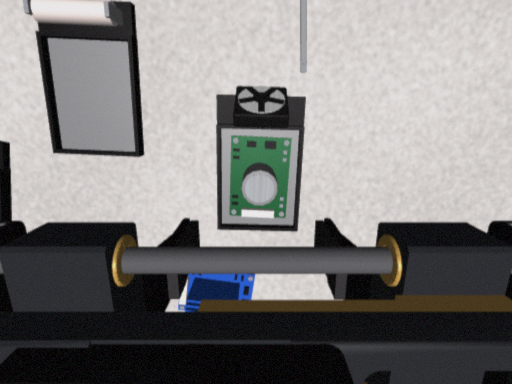

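The capacitor board lies straight in the fan tray, with the can's top at (260,187). The resistor tray at upper left is empty.

Run:
```python
from h import *
o=get_obs()
f=lambda n,P,z:print(n,(Q:=np.array([ray('wrist',p,z,o)[:2] for p in P])).round(4).tolist(),Q.mean(0).round(4))
f('tray',[(218,231),(298,231),(303,126),(217,126)],.014)
f('board',[(229,216),(287,218),(291,136),(232,136)],.012)
f('captop',[(260,187)],.056)
f('res',[(53,153),(144,156),(136,40),(39,38)],.014)
```

```text
tray [[0.4304, -0.2123], [0.4314, -0.3049], [0.55, -0.3045], [0.5491, -0.2143]] [ 0.4902 -0.259 ]
board [[0.4482, -0.2251], [0.4465, -0.2918], [0.5394, -0.2926], [0.5388, -0.2297]] [ 0.4932 -0.2598]
captop [[0.4944, -0.2597]] [ 0.4944 -0.2597]
res [[0.5191, -0.0371], [0.5168, -0.1347], [0.6302, -0.1376], [0.6312, -0.0433]] [ 0.5743 -0.0882]
```

>>> drive_tool:
  plan:
    - [-3,45,4,0,0,0,70]
    - [-3,90,4,0,0,0,70]
    - [-3,120,4,0,0,0,70]
    - [-3,139,4,0,0,0,70]
    - [-3,139,4,0,0,0,70]
    - [-3,139,4,0,0,0,70]

```text
time: 15.75
position: [0.4942, -0.2613, 0.0227]
tool_rot: [-0.003, 0.707, -0.707, 0.003]
ft_force: [-0.6, -0.1, 1.0]
grip_width: 0.07
```

>>> drive_tool:
  plan:
    - [0,0,0,0,0,0,22]
    - [0,0,0,0,0,0,22]
    - [0,0,0,0,0,0,22]
    - [0,0,0,0,0,0,22]
    - [0,0,0,0,0,0,22]
    - [0,0,0,0,0,0,22]

```text
time: 16.35
position: [0.4938, -0.2617, 0.0227]
tool_rot: [-0.002, 0.707, -0.707, 0.002]
ft_force: [-0.1, 1.2, 2.8]
grip_width: 0.0353
```

>>> drive_tool:
  plan:
    - [0,-30,0,0,0,0,22]
    - [0,-70,0,0,0,0,22]
    - [0,-110,0,0,0,0,22]
    - [0,-110,0,0,0,0,22]
    - [0,-110,0,0,0,0,22]

```text
time: 16.85
position: [0.4941, -0.2623, 0.133]
tool_rot: [0.002, -0.707, 0.708, -0.003]
ft_force: [-0.1, 0.9, -2.4]
grip_width: 0.035
```

Run:
```python
from h import *
o=get_obs();print(o['position'],o['grip_width'],o['ft_force'],go(.573,-.088,.13,-2.5,o))
```

```text
[ 0.49406472 -0.26230133  0.13295001] 0.03495336339715278 [-0.09303601  0.85432809 -2.43802222] (array([ -80.2,    2.8, -173.7]), 'turn about tool y', np.float64(2.9), 'jaw yaw now', np.float64(-89.6))
```

>>> drive_tool:
  plan:
    - [-16,0,-35,0,0.6,0,22]
    - [-32,0,-70,0,1.2,0,22]
    - [-48,0,-105,0,1.8,0,22]
    - [-64,0,-140,0,2.4,0,22]
    - [-80,0,-174,0,2.9,0,22]
    - [-80,0,-174,0,2.9,0,22]
    - [-80,0,-174,0,2.9,0,22]
    - [-80,0,-174,0,2.9,0,22]

```text
time: 17.65
position: [0.5715, -0.0879, 0.131]
tool_rot: [0.014, 0.707, -0.707, -0.017]
ft_force: [0.4, -0.2, -2.4]
grip_width: 0.0352
```

```bash
python3 look.py w8 board_cap_mid
```

```text
17.65 [ 0.5715 -0.0879  0.131 ]
board_cap_mid [259.1 252.1] 0.84 [ 0.5105 -0.0881]
```

View pics/w8.png

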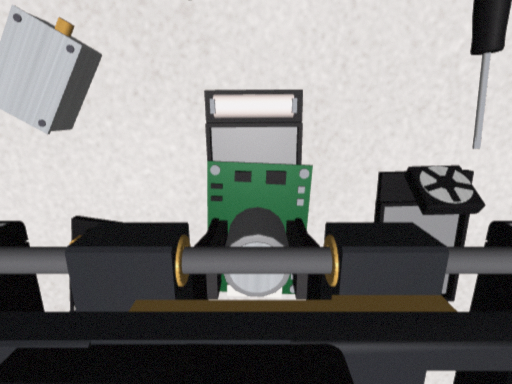

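The capacitor board hangs with its front edge at row 162–165, columns 208–312. The resistor tray's front edge is at row 124, columns 206–302.

```bash
python3 -c "
from fit import *
fit((206,124),(302,124),(208,161),(312,165),-2.7)"
```

```text
widths 0.09096825170893046 0.06297043484351106 yaws -2.5699302498264416 -4.7882527065293345
tray [ 0.57524624 -0.08642359] board [ 0.57034298 -0.09088577] tcp [ 0.57192065 -0.08853669  0.13163525]
(array([ -4.9, 109.1,  -4.6]), 'turn about tool y', np.float64(0.1), 'jaw yaw now', np.float64(-92.6))
```

>>> drive_tool:
  plan:
    - [-5,40,-5,0,-1.5,0,22]
    - [-5,75,-5,0,-1.5,0,22]
    - [-5,95,-5,0,-1.5,0,22]
    - [-5,103,-5,0,-1.5,0,22]
    - [-5,108,-5,0,-1.5,0,22]
    - [-5,109,-5,0,-1.5,0,22]
    - [-5,109,-5,0,-1.5,0,22]
    - [-5,109,-5,0,-1.5,0,22]

```text
time: 18.55
position: [0.5788, -0.0831, 0.0246]
tool_rot: [-0.007, -0.707, 0.707, 0.005]
ft_force: [-0.5, -0.0, -1.2]
grip_width: 0.0355
```

>>> drive_tool:
  plan:
    - [0,1,0,0,0,0,22]
    - [0,2,0,0,0,0,22]
    - [0,2,0,0,0,0,22]
    - [0,2,0,0,0,0,22]

```text
time: 18.95
position: [0.5786, -0.0829, 0.0227]
tool_rot: [-0.007, -0.707, 0.707, 0.006]
ft_force: [-2.1, -0.1, 5.2]
grip_width: 0.0353
```

>>> drive_tool:
  plan:
    - [0,0,0,0,0,0,65]
    - [0,0,0,0,0,0,65]
    - [0,0,0,0,0,0,65]
    - [0,0,0,0,0,0,65]
    - [0,-50,0,0,0,0,70]
    - [0,-100,0,0,0,0,70]
    - [0,-140,0,0,0,0,70]
    - [0,-140,0,0,0,0,70]
    - [0,-140,0,0,0,0,70]

```text
time: 19.85
position: [0.5783, -0.0828, 0.1624]
tool_rot: [-0.007, -0.707, 0.707, 0.005]
ft_force: [-0.4, 0.2, -1.1]
grip_width: 0.0697
```

```bash
python3 look.py w9 board_cap_mid tray_res;python3 - <<'E'
from h import *
o=get_obs();print(o['position'],o['grip_width'],go(.599,.2715,.16,-10.4,o))
E
```

```text
19.85 [ 0.5783 -0.0828  0.1624]
board_cap_mid [255.8 187. ] 0.79 [ 0.5766 -0.0825]
[ 0.57657536 -0.08228933  0.15966696] 0.06997034035619935 (array([ -16.3,    0. , -354.1]), 'turn about tool y', np.float64(9.4), 'jaw yaw now', np.float64(-91.0))
```

View pics/w9.png

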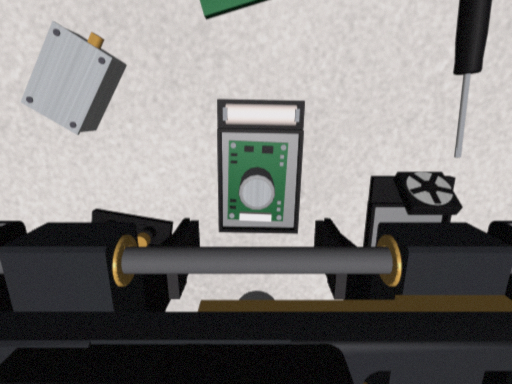

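The capacitor board lies flat inside the resistor tray at (257,180), with an even margin all round. Back to the sink board.

>>> drive_tool:
  plan:
    - [-16,0,-354,0,9.4,0,70]
    - [-16,0,-354,0,9.4,0,70]
    - [-16,0,-354,0,9.4,0,70]
    - [-16,0,-354,0,9.4,0,70]
    - [-16,0,-354,0,9.4,0,70]
    - [-16,0,-354,0,9.4,0,70]
    - [-16,0,-354,0,9.4,0,70]
    - [-16,0,-354,0,9.4,0,70]
    - [-16,0,-354,0,9.4,0,70]
    - [-16,0,-354,0,9.4,0,70]

```text
time: 21.0
position: [0.5992, 0.2698, 0.1599]
tool_rot: [-0.063, -0.704, 0.705, 0.065]
ft_force: [0.3, 0.2, -0.1]
grip_width: 0.0701
```

```bash
python3 look.py w10 board_sink_mid;python3 - <<'E'
from h import *
o=get_obs();print(o['position'],o['grip_width'],go(.599,.2715,.0225,-10.4,o))
E
```

```text
21.0 [0.5992 0.2698 0.1599]
board_sink_mid [254.1 184.7] 0.65 [0.6004 0.2717]
[0.59986815 0.26894379 0.16061316] 0.06990237506309512 (array([  1.1, 138.1,  -2.5]), 'turn about tool y', np.float64(-0.1), 'jaw yaw now', np.float64(-100.5))
```

>>> drive_tool:
  plan:
    - [0,45,-3,0,0,0,70]
    - [0,90,-3,0,0,0,70]
    - [0,120,-3,0,0,0,70]
    - [0,138,-3,0,0,0,70]
    - [0,138,-3,0,0,0,70]
    - [0,138,-3,0,0,0,70]

```text
time: 21.7
position: [0.6012, 0.2725, 0.0236]
tool_rot: [-0.065, -0.704, 0.704, 0.065]
ft_force: [-0.2, -0.9, 0.6]
grip_width: 0.0701
```

>>> drive_tool:
  plan:
    - [0,0,0,0,0,0,22]
    - [0,0,0,0,0,0,22]
    - [0,0,0,0,0,0,22]
    - [0,0,0,0,0,0,22]
    - [0,0,0,0,0,0,22]
    - [0,0,0,0,0,0,22]

```text
time: 22.3
position: [0.6007, 0.2737, 0.0238]
tool_rot: [-0.064, -0.704, 0.704, 0.064]
ft_force: [-2.1, -1.3, 3.0]
grip_width: 0.0359
```

>>> drive_tool:
  plan:
    - [0,-30,0,0,0,0,22]
    - [0,-70,0,0,0,0,22]
    - [0,-110,0,0,0,0,22]
    - [0,-140,0,0,0,0,22]
    - [0,-140,0,0,0,0,22]
    - [0,-140,0,0,0,0,22]

```text
time: 22.9
position: [0.6002, 0.2739, 0.1632]
tool_rot: [0.064, 0.704, -0.704, -0.064]
ft_force: [-0.9, -0.5, -2.8]
grip_width: 0.0355
```

Run:
```python
from h import *
o=get_obs();print(o['position'],o['grip_width'],o['ft_force'],go(.490,-.259,.16,0.3,o))
```

```text
[0.6002259  0.27387881 0.16322023] 0.03550979548269506 [-0.90428094 -0.5497658  -2.83572003] (array([ 12.3,   3.2, 544. ]), 'turn about tool y', np.float64(-10.7), 'jaw yaw now', np.float64(-100.4))
```

>>> drive_tool:
  plan:
    - [1,0,40,0,-1,0,22]
    - [2,0,80,0,-2,0,22]
    - [3,0,120,0,-3,0,22]
    - [4,0,160,0,-4,0,22]
    - [5,0,200,0,-5,0,22]
    - [6,0,240,0,-5.5,0,22]
    - [7,0,280,0,-6,0,22]
    - [8,0,320,0,-7,0,22]
    - [9,0,360,0,-8,0,22]
    - [10,0,400,0,-8,0,22]

```text
time: 23.9
position: [0.5164, -0.1184, 0.161]
tool_rot: [0.013, 0.708, -0.706, -0.016]
ft_force: [0.7, -0.3, -1.9]
grip_width: 0.0358
```

Run:
```python
from h import *
o=get_obs();print(o['position'],o['grip_width'],o['ft_force'],go(.490,-.259,.13,0.3,o))
```

```text
[ 0.51637762 -0.11841996  0.16095984] 0.03584484498194655 [ 0.71223035 -0.2789336  -1.85373709] (array([ 20.4,  30.7, 141.6]), 'turn about tool y', np.float64(-2.7), 'jaw yaw now', np.float64(-92.4))
```

>>> drive_tool:
  plan:
    - [5,0,35,0,-1,0,22]
    - [10,5,70,0,-2,0,22]
    - [15,15,105,0,-2.7,0,22]
    - [20,30,141,0,-2.7,0,22]
    - [20,30,141,0,-2.7,0,22]
    - [20,30,141,0,-2.7,0,22]
    - [20,30,141,0,-2.7,0,22]

```text
time: 24.6
position: [0.4918, -0.2562, 0.1321]
tool_rot: [-0.003, 0.708, -0.706, 0.001]
ft_force: [0.1, 0.1, -1.8]
grip_width: 0.036
```

```bash
python3 look.py w11 board_sink_mid
```

```text
24.6 [ 0.4918 -0.2562  0.1321]
board_sink_mid [257.3 246.4] 0.94 [ 0.4366 -0.2575]
```

View pics/w11.png

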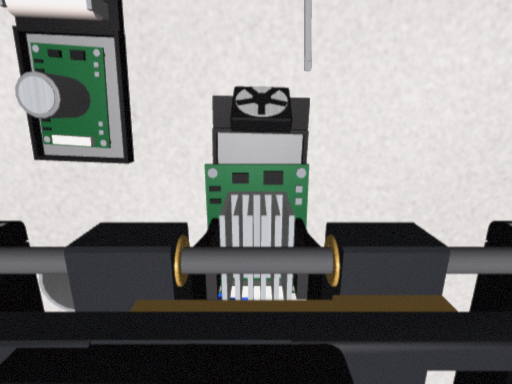

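The sink board hangs straight, with its front edge at row 164, columns 205–309. The fan tray's front edge is at about row 129, columns 212–308.

```bash
python3 -c "
from fit import *
fit((212,129),(308,129),(205,164),(309,164),0.3)"
```

```text
widths 0.09184697630759019 0.06298499077295315 yaws 0.4136921743901496 0.42506431257099564
tray [ 0.49122229 -0.25971701] board [ 0.49053194 -0.25689602] tcp [ 0.4926253  -0.25626587  0.1330539 ]
(array([ -0.8, 110.6,   2.9]), 'turn about tool y', np.float64(0.1), 'jaw yaw now', np.float64(-89.6))
```

>>> drive_tool:
  plan:
    - [0,40,3,0,0,0,22]
    - [0,75,3,0,0,0,22]
    - [0,95,3,0,0,0,22]
    - [0,103,3,0,0,0,22]
    - [0,108,3,0,0,0,22]
    - [0,109,3,0,0,0,22]
    - [0,109,3,0,0,0,22]
    - [0,109,3,0,0,0,22]

```text
time: 25.5
position: [0.4935, -0.2612, 0.0255]
tool_rot: [0.001, -0.707, 0.708, -0.003]
ft_force: [-0.5, 0.8, -2.3]
grip_width: 0.0359
```

>>> drive_tool:
  plan:
    - [0,1,0,0,0,0,22]
    - [0,2,0,0,0,0,22]
    - [0,2,0,0,0,0,22]
    - [0,2,0,0,0,0,22]

```text
time: 25.9
position: [0.4932, -0.2612, 0.0238]
tool_rot: [0.001, -0.707, 0.707, -0.002]
ft_force: [-1.6, 0.7, 5.7]
grip_width: 0.0359
```

>>> drive_tool:
  plan:
    - [0,0,0,0,0,0,65]
    - [0,0,0,0,0,0,65]
    - [0,0,0,0,0,0,65]
    - [0,0,0,0,0,0,65]
    - [0,-50,0,0,0,0,70]
    - [0,-100,0,0,0,0,70]
    - [0,-140,0,0,0,0,70]
    - [0,-140,0,0,0,0,70]
    - [0,-140,0,0,0,0,70]

```text
time: 26.8
position: [0.4931, -0.261, 0.1633]
tool_rot: [0.001, -0.707, 0.708, -0.002]
ft_force: [0.4, -0.5, 0.5]
grip_width: 0.0697
```

```bash
python3 look.py w12 board_sink_mid
python3 - <<'E'
from h import *
im=camera('scene');print([ (t,mark_of('scene',t)[0]) for t in ['board_trafo_mid','board_cap_mid','cup','shield_box','driver']])
w=cv2.imread('pics/w12.png')
cv2.imwrite('pics/fin.png',np.vstack([w[90:250,130:390].repeat(2,0).repeat(2,1)[:, :512],cv2.resize(im[100:300,80:400],(512,320)),])[:, :])
E
```

```text
26.8 [ 0.4931 -0.261   0.1633]
board_sink_mid [258.8 184.5] 0.65 [ 0.4937 -0.2639]
[('board_trafo_mid', {'location': [290.8, 220.0], 'conf': 0.89}), ('board_cap_mid', {'location': [203.8, 205.7], 'conf': 0.77}), ('cup', {'location': [261.5, 187.5], 'conf': 0.85}), ('shield_box', {'location': [212.2, 287.8], 'conf': 0.71}), ('driver', {'location': [119.6, 191.0], 'conf': 0.62})]
```

View pics/fin.png

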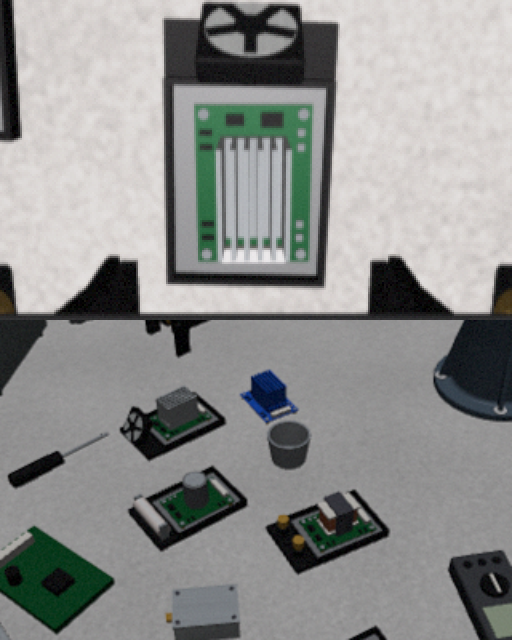

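View pics/w6.png

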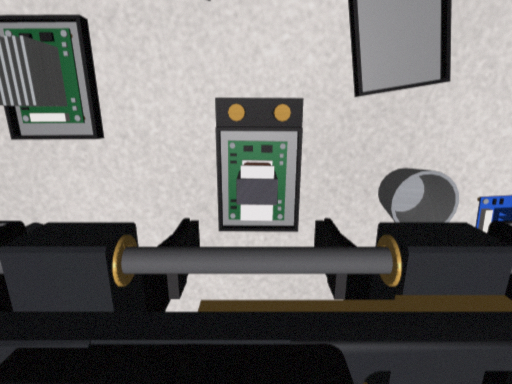

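All three boards lie flat inside the rims of their right trays, and the cup, box and driver have the same scene pixels as at the start (within about 3 px).

```bash
python3 -c "
from rig import *
print(hand_in())"
```

```text
the job is handed in; nothing more can be done
None
```

I moved all three boards to their trays and handed the job in at about 27 s of robot time. The order was heat sink to the plain tray, transformer to the posts tray, capacitor to the resistor tray, then heat sink from the plain tray to the fan tray.

- **Boards:** close-up wrist pictures after each release show every board inside its tray's rim. By my measurements each is within about 5 mm of its tray's centre; the limit is 13 mm. The heat-sink and capacitor boards are each about 4 mm off in y.
- **Level and height:** I judged these by eye in the pictures and by the floor contact felt at each release. I did not measure either one directly.
- **Bystanders:** the cup, box and screwdriver were found within about 3 px of where they started in the scene camera. That is within the noise of the detection.
- **Robot:** it stands clear with the gripper open and empty. The plain tray should be empty, since its board was lifted out; the last picture showed only its edge.
- **Disagreements:** the trained network's capacitor and heat-sink positions differed from my own corner measurements by a few mm. The held capacitor board also measured about 2° out of line, so I turned it 1.5° before placing. None of these was enough to matter for the fit.

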